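# Strip the slip strainer and dippers for washing up

### The arm

A 6-joint arm with a two-finger parallel gripper is mounted at the origin on the work surface. World frame = base frame: x ahead of the robot, y to its left, z up, the work surface at z = 0. Lengths are in mm, angles in rad, forces in N, time in s.
With the tool pointing down it reaches from about 275 to 750 mm from the base axis. Payload 10.2 kg.
Tool frame: the origin (TCP) lies on the centre line of the jaws, within the pads' length; the fingertips stand 17 mm ahead of it and the grasp point (between the pads) lies 2 mm behind it (ctrl.tip_extent is the distance from the TCP to the fingertips, in mm); z points along the fingers, y is the line along which they close (so a half turn about z gives the same grasp; the last joint's range is limited). The gripper opens to 85 mm and grips with 20 to 120 N. Pads are 22 mm wide; open, the fingers measure 114 mm over their backs; the gripper's body (76 mm by 85 mm) begins 54 mm behind the grasp point. The pads swing forward as they close: fully open they stand 13 mm farther back than shut.
Start: joints at [-1.456, 0.313, 1.498, -0, 1.331, -0.223], TCP at [173.979, -495.341, 248.294] pointing down, gripper open.
Joint ranges: [-2.94, 2.94], [-0.97, 2.17], [0.19, 2.56], [-1.23, 4.37], [0.02, 3.11], [-2.88, 2.88]. Speed limits (rad/s): [2.39, 2.39, 3.01, 3.14, 3.14, 3.14].

### API

Orientations are given as a unit quaternion [w, x, y, z].
In Python, from rig import sensors, capture, ctrl, cut_out, place_of gives the robot as it stands.
- The arm moves only by the shell command python3 -m jog 'ROWS' [FORCE]. ROWS is JSON, a list of rows, each a list of 3 entries, a list of its own where there are three numbers: the shift along the world's x, y, z in mm, then the turn, a rotation vector about the world's x, y, z in degrees, then the closure, from 0 (fully open) to 1 (shut). A call has exactly 8 rows; each row is the pose to reach, as a shift and turn from the pose commanded when the call began; what a row does not reach only later rows make up. A row lasts 1/12 s, in which the tool goes at most 41.7 mm and 7.16 degrees, less where a joint would pass 70% of its speed; a pose out of reach is approached as far as the arm can. A call with a gripper value outside its range is refused whole. The fingers move at their own pace and stop on an object; FORCE is the grip in N (left out, the last holds). Time passes only in rows, so rows that repeat a pose let the fingers close, or fill a call up. It gives the time, the measured TCP pose, the force and the opening at its end, in the units of the state.
- sensors.sense(): the state, without advancing time (a new reading comes with each control period).
- capture(name): name is "scene" or "top"; returns a dict with "color" (420x560x3 uint8, blue, green, red), "z_map" (420x560 float32, mm along the optical axis (not along the pixel's ray), 0 where there is no reading), "camera_matrix" (3x3 intrinsics, pixels), "R" (3x3) and "t" (3): a world point X has camera coordinates R X + t. Camera axes: x right, y down, z forward; pixel columns grow to the right and rows downward; lengths in mm; the calibration is good to about 2 mm. A picture is of the moment at which its call begins.
- ctrl.finish_job(): hands the job in, once; it reports no verdict.
Trained networks look in a picture, given as the dict that the camera call returned (one of the last four; its "shot" number tells which), for a name from the list of things; names that differ only in an ending like _2 or _b are one class to them, and where a whole thing is asked for, a point or a joint stands for the part that bears it (a point fixed in the world has none). Each returns a list of dicts, best first, with "p" (0 to 1); they miss things now and then, are a little off and sometimes report something else, mostly with a low value. They report only what shows in the picture. A call takes as long as a camera call.
- cut_out(picture, query): "region" (420x560 bool, what is visible of it) and "box" ([left, top, right, bottom] in pixels, round what is visible of it).
- place_of(picture, query): "centre" ([row, column] in pixels: a listed point, or the origin of a listed thing).
The state is a dict: "time_s": time; "joints": joint angles; "dq": joint speeds; "tau": joint torques, N m; "eef_pos": TCP position; "ee_rot": TCP orientation; "force": force on the tool from outside, world axes, zero at the start; "wrist_torque": the same for the moment, N m; "grip_width": opening from 0.0 (shut) to 1.0 (fully open).
Only numpy, scipy, OpenCV 4.12 (cv2) and the standard library are available. Lean on these libraries where they do the work, as an engineer would, in place of code of your own. Each camera call takes 0.05 s, during which the arm holds its last target. There are 200 camera calls.

### The job

Clear the slip-casting bench for washing up. First switch off the slip pump by throwing the isolator lever fully over, away from you; only then push each of the two strainer cartridges in until its catch lets go and it springs up, pull it out and put it in the white wash tub. Lift every dipper off its peg and put it in the tub too, and leave the other things on the bench where they are.

Things in the scene. Friction and masses are not known exactly. Their poses are not given: they have to be found in the camera images.
- strainer: fixed grey slip strainer, block 140 (x) x 220 (y) x 100 mm high with two square wells at x = 0: well a at y = +45 mm, well b at y = -45 mm. Origin: centre of its underside on the table; +x is its back. Pushed fully in and let go, a cartridge is raised by a spring to 20 mm above its latched height; lift it straight up a further 34 mm to clear the block (1.5 mm play each side in the well).
- cart_a: strainer cartridge in well a, 0.25 kg: square mesh basket 36 x 36 x 72 mm, on it a flat cap 64 (x) x 46 (y) x 18 mm, on that an upright round knob, 20 mm diameter, 36 mm tall. Origin: centre of the basket's underside, z up along the knob; 46 mm above the table when latched, cap top then at 136 mm, knob top at 172 mm. While latched it cannot be lifted out, only pushed down.
- cart_a_knob (a point): centre of the flat top of cartridge a's knob, 126 mm above the cartridge's origin. To release, push it straight down 10 to 12 mm (stop at about 12): a spring resists (7 N at first, 150 N/m more with depth, about 13 N at release), then let it rise.
- latch_a (a joint): steel catch of cartridge a, hinged on the strainer, at the far (+x) edge of the cap; rad. 0 = hooked over the outer 6 mm of the cap (30 mm wide, 8 mm above the cap); above about 0.3 = tipped back clear of it (stop at 0.55). It stays where it is put. The cap, pushed down 4 mm, meets its heel and tips it back over the next 5 to 6 mm.
- cart_b: strainer cartridge in well b, 0.25 kg: square mesh basket 36 x 36 x 72 mm, on it a flat cap 64 (x) x 46 (y) x 18 mm, on that an upright round knob, 20 mm diameter, 36 mm tall. Origin: centre of the basket's underside, z up along the knob; 46 mm above the table when latched, cap top then at 136 mm, knob top at 172 mm. While latched it cannot be lifted out, only pushed down.
- cart_b_knob (a point): centre of the flat top of cartridge b's knob, 126 mm above the cartridge's origin. To release, push it straight down 10 to 12 mm (stop at about 12): a spring resists (7 N at first, 150 N/m more with depth, about 13 N at release), then let it rise.
- latch_b (a joint): steel catch of cartridge b, hinged on the strainer, at the far (+x) edge of the cap; rad. 0 = hooked over the outer 6 mm of the cap (30 mm wide, 8 mm above the cap); above about 0.3 = tipped back clear of it (stop at 0.55). It stays where it is put. The cap, pushed down 4 mm, meets its heel and tips it back over the next 5 to 6 mm.
- isolator (a joint): pump isolator, a black ball-ended lever on a fixed grey block 70 (x) x 50 x 25 mm; rad. 0 = on, leaning towards the robot (0.5 rad off upright); 1.0 = off, leaning away from the robot. It turns about a level axis 22 mm above the table and stays where it is left; 1 N at the ball moves it.
- isolator_tip (a point): centre of the isolator lever's ball (26 mm diameter), 80 mm from the lever's axis.
- isolator_base: the isolator's block; origin at the centre of its underside, x the direction (away from the robot) in which the lever is thrown to off. The lever's axis lies along y, 22 mm above the origin.
- tub: white open plastic wash tub, loose, 1 kg, outside 220 (x) x 250 (y) x 75 mm high, walls and floor 6 mm. Origin: centre of its underside; x, y along its sides.
- rack: fixed steel rack: level crossbar (top at 188 mm, end posts at y = +-134 mm) with four pegs pointing along the rack's -x (roughly to the robot), at y = -97.5, -32.5, 32.5, 97.5 mm. Origin: on the table below the bar's front face. Each peg, 8 mm thick, runs nearly level to 60 mm out (axis 170 mm up), then turns up 13 mm to its tip, 74 mm out.
- dipper_1: steel dipper, 120 g, may be absent: cup 44 mm wide, 46 mm tall, with a rigid wire arch (48 mm wide) peaking 99 mm above the cup's bottom and on it an upright round knob 18 mm wide, 34 mm tall (top at 133 mm). Origin: centre of the cup's underside, z along the knob. Hangs by its arch 45 mm out on a peg, origin 82 mm up; lift it 26 to 40 mm to clear the peg's tip, then move it off along the peg.
- dipper_2: steel dipper, 120 g, may be absent: cup 44 mm wide, 46 mm tall, with a rigid wire arch (48 mm wide) peaking 99 mm above the cup's bottom and on it an upright round knob 18 mm wide, 34 mm tall (top at 133 mm). Origin: centre of the cup's underside, z along the knob. Hangs by its arch 45 mm out on a peg, origin 82 mm up; lift it 26 to 40 mm to clear the peg's tip, then move it off along the peg.
- dipper_3: steel dipper, 120 g, may be absent: cup 44 mm wide, 46 mm tall, with a rigid wire arch (48 mm wide) peaking 99 mm above the cup's bottom and on it an upright round knob 18 mm wide, 34 mm tall (top at 133 mm). Origin: centre of the cup's underside, z along the knob. Hangs by its arch 45 mm out on a peg, origin 82 mm up; lift it 26 to 40 mm to clear the peg's tip, then move it off along the peg.
- dipper_4: steel dipper, 120 g, may be absent: cup 44 mm wide, 46 mm tall, with a rigid wire arch (48 mm wide) peaking 99 mm above the cup's bottom and on it an upright round knob 18 mm wide, 34 mm tall (top at 133 mm). Origin: centre of the cup's underside, z along the knob. Hangs by its arch 45 mm out on a peg, origin 82 mm up; lift it 26 to 40 mm to clear the peg's tip, then move it off along the peg.
- figure: white unglazed figure, 60 mm wide, 100 mm tall, loose, not part of the job; origin at the centre of its underside
- glaze_jar: small white jar, 38 mm wide, 60 mm tall, loose, not part of the job; origin at the centre of its underside
- dish: terracotta disc, 72 mm wide, 22 mm tall, loose, not part of the job; origin at the centre of its underside
- can: metal can, 66 mm wide, 100 mm tall, loose, not part of the job; origin at the centre of its underside
- sponge_block: cork block, 90 x 60 x 35 mm, loose, not part of the job; origin at the centre of its underside

How it is judged (in metres and radians):
On the way, in this order (a step that is already met when the one before it is completed fails the run):
1. the isolator lever is thrown over to off (value of joint isolator above 0.8 rad), for 0.2 s.
2. both strainer catches have been tipped back by pushing the cartridges in (value of joint each of latch_a, latch_b above 0.15 rad), for 0.2 s.
At the end, for the whole second after the job is handed in: Both cartridges and every dipper present are at rest (under 0.05 m/s) in the tub: origin inside its outline (110 mm in x, 125 mm in y from its centre) and below 100 mm over its underside; the tub is level within 0.1 rad and at rest; the isolator is above 0.8 rad (x of cart_a in the frame of tub between -0.11 and 0.11 m and y of cart_a in the frame of tub between -0.125 and 0.125 m and z of cart_a in the frame of tub between -0.005 and 0.1 m and linear speed of each of cart_a, cart_b, dipper_1, dipper_2, dipper_3, dipper_4 below 0.05 m/s and x of cart_b in the frame of tub between -0.11 and 0.11 m and y of cart_b in the frame of tub between -0.125 and 0.125 m and z of cart_b in the frame of tub between -0.005 and 0.1 m and x of dipper_1 in the frame of tub between -0.11 and 0.11 m and y of dipper_1 in the frame of tub between -0.125 and 0.125 m and z of dipper_1 in the frame of tub between -0.005 and 0.1 m and x of dipper_2 in the frame of tub between -0.11 and 0.11 m and y of dipper_2 in the frame of tub between -0.125 and 0.125 m and z of dipper_2 in the frame of tub between -0.005 and 0.1 m and x of dipper_3 in the frame of tub between -0.11 and 0.11 m and y of dipper_3 in the frame of tub between -0.125 and 0.125 m and z of dipper_3 in the frame of tub between -0.005 and 0.1 m and x of dipper_4 in the frame of tub between -0.11 and 0.11 m and y of dipper_4 in the frame of tub between -0.125 and 0.125 m and z of dipper_4 in the frame of tub between -0.005 and 0.1 m and angle between tub's own z axis and vertical below 0.1 rad and linear speed of tub below 0.03 m/s and value of joint isolator above 0.8 rad); the robot touches nothing.
It fails at once if a strainer catch is released while the pump is still on (isolator below 0.8 rad) (value of joint isolator below 0.8 rad and value of joint any of latch_a, latch_b above 0.15 rad).
It fails at once if another thing on the bench is shifted by more than 30 mm (distance of any of figure, glaze_jar, dish, can, sponge_block from where it was at the start of the episode above 0.03 m).
Of dipper_1, dipper_2, dipper_3, dipper_4 only 2 to 4 are there at a start; the rules pass over those that are not, and their reading is None.
At some moment in a run one of tub may be knocked a few centimetres aside while the robot is not near it.
Once in a run the grip may slacken for a moment while it holds something.
It also fails if it takes over 210 s, if anything falls off the work surface, if the arm or the gripper's body presses on something with over 40 N, if the wrist force passes 120 N, or if a joint passes its speed limit or range.

## Working session

There is one attempt and no reset: what is moved stays moved. The work goes in short steps, Python scripts to look and compute and a shell command to move; the robot and the scene stay as the last step left them, time stands still between calls to the robot, and variables do not carry over. Pictures are saved under pics/ and viewed, on a budget of 14 in all, crops included, one or two more only if the job needs it, and the job is handed in when it is done.

```bash
ls; mkdir -p pics
cat > h.py <<'E'
import numpy as np, cv2
from rig import sensors, capture, ctrl, cut_out, place_of
def world(p,u,v,z=None,h=None):
    "pixel (col u,row v) -> world; z depth mm, or h = world height"
    K=np.array(p["camera_matrix"]);R=np.array(p["R"]);t=np.array(p["t"])
    d=np.linalg.inv(K)@np.array([u,v,1.0])
    if h is None: return R.T@(d*z-t)
    c=-R.T@t; w=R.T@d
    return c+w*(h-c[2])/w[2]
def cloud(p,mask):
    v,u=np.nonzero(mask&(p["z_map"]>0)); z=p["z_map"][v,u]
    K=np.array(p["camera_matrix"]);R=np.array(p["R"]);t=np.array(p["t"])
    c=(np.linalg.inv(K)@np.vstack([u,v,np.ones_like(u)]))*z
    return (R.T@(c-t[:,None])).T
E
python3 - <<'E'
from h import *
for n in("scene","top"):
    p=capture(n); cv2.imwrite(f"pics/{n}0.png",p["color"])
    R=np.array(p["R"]);print(n,"cam",(-R.T@p["t"]).round())
    for q in["strainer","cart_a","isolator_base","tub","rack","dipper_1","figure","glaze_jar","dish","can","sponge_block"]:
        for r in cut_out(p,q)[:5]:
            if r["p"]<.3: continue
            c=cloud(p,r["region"]); 
            if len(c): print(q,round(r["p"],2),r["box"],"med",np.median(c,0).round(),"lo",np.percentile(c,3,axis=0).round(),"hi",np.percentile(c,97,axis=0).round())
    for q,h in[("cart_a_knob",172),("isolator_tip",92),("tub",0),("dipper_1",82),("rack",0),("strainer",0)]:
        for r in place_of(p,q)[:5]:
            if r["p"]>.3: print("pt",q,round(r["p"],2),np.round(r["centre"]),world(p,r["centre"][1],r["centre"][0],h=h).round(1))
E
```

```text
pics
scene cam [1283.  195.  875.]
strainer 0.7 [364.3, 220.6, 514.0, 327.5] med [648. 319.  93.] lo [536. 204.   6.] hi [710. 457. 133.]
strainer 0.7 [393.9, 248.6, 417.6, 267.1] med [630. 267. 133.] lo [619. 254. 111.] hi [633. 280. 145.]
strainer 0.36 [116.5, 124.2, 189.1, 259.4] med [ 590. -334.   13.] lo [ 412. -406.    8.] hi [ 682. -268.  188.]
cart_a 0.91 [444.8, 233.1, 473.9, 269.1] med [599. 354. 136.] lo [565. 336. 121.] hi [624. 381. 173.]
cart_a 0.9 [398.8, 226.8, 428.1, 261.0] med [597. 267. 136.] lo [562. 247. 119.] hi [622. 291. 172.]
isolator_base 0.69 [419.4, 176.3, 441.8, 229.6] med [389. 310.  25.] lo [352. 287.   4.] hi [423. 336. 104.]
tub 0.79 [219.2, 171.3, 349.3, 273.9] med [493. -18.  15.] lo [ 395. -136.    3.] hi [618. 108.  75.]
rack 0.97 [118.4, 122.9, 189.2, 259.3] med [ 594. -334.   13.] lo [ 412. -407.    7.] hi [ 682. -268.  188.]
dipper_1 0.96 [167.9, 120.8, 185.5, 173.2] med [ 439. -310.  123.] lo [ 409. -330.   90.] hi [ 455. -291.  214.]
dipper_1 0.78 [156.5, 174.0, 177.4, 222.7] med [ 625. -257.  120.] lo [ 597. -278.   87.] hi [ 641. -238.  214
[... 3092 characters left out ...]
i [ 368. -221.   24.]
can 0.78 [318.5, 116.6, 345.5, 160.3] med [ 719. -121.   98.] lo [ 701. -151.   13.] hi [758. -94. 102.]
sponge_block 0.76 [365.5, 125.2, 392.9, 163.5] med [ 731. -253.   34.] lo [ 690. -284.    6.] hi [ 777. -225.   37.]
pt cart_a_knob 0.94 [178. 104.] [591.4 360.3 172. ]
pt cart_a_knob 0.71 [146. 327.] [ 670.5 -101.4  172. ]
pt isolator_tip 0.61 [298. 133.] [349.1 308.5  92. ]
pt tub 0.79 [233. 285.] [506.9 -17.8   0. ]
pt dipper_1 0.95 [183. 387.] [ 616.4 -252.9   82. ]
pt dipper_1 0.59 [260. 419.] [ 438.5 -319.1   82. ]
pt rack 0.86 [225. 409.] [ 529.9 -330.2    0. ]
pt strainer 0.96 [196. 154.] [595.3 309.6   0. ]
pt strainer 0.39 [305. 384.] [ 333.9 -258.1    0. ]
```

Run:
```python
import cv2
for n in("scene0","top0"):
    i=cv2.imread(f"pics/{n}.png"); cv2.imwrite(f"pics/{n}v.png",cv2.resize(i,(800,600)))
```

```text
(no output)
```

View pics/scene0v.png

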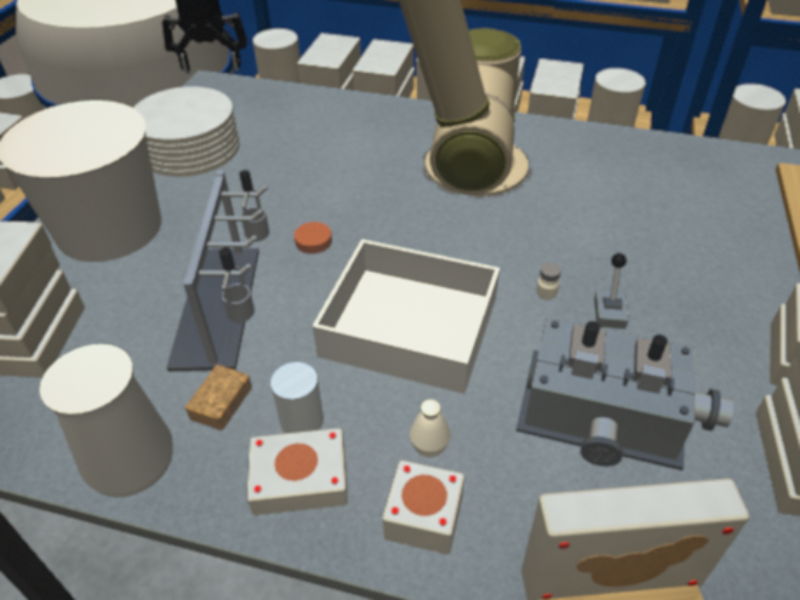

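View pics/top0v.png

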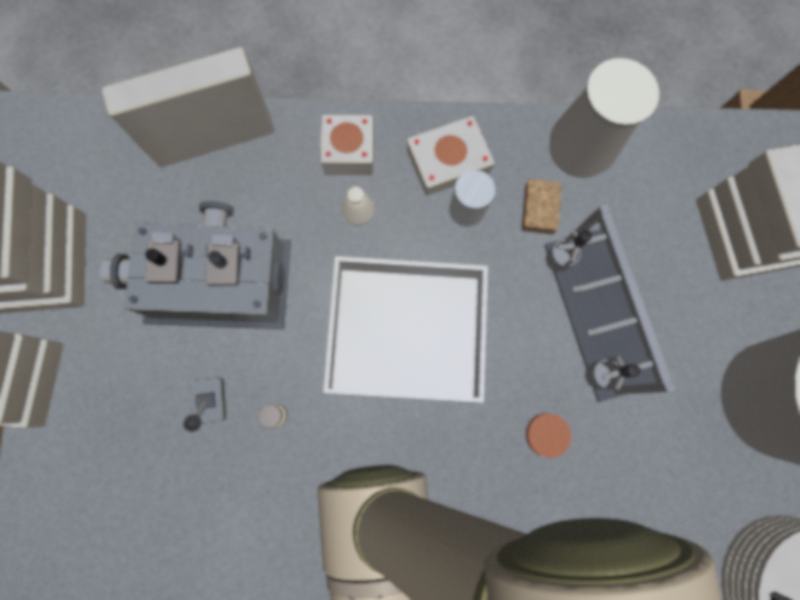

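Both views agree: the isolator is in front of the strainer on the left, the tub is in the middle, and the rack on the right has dippers only on its two outer pegs. Next I measure the knobs, the isolator and the orientations.

```bash
cat >> h.py <<'E'
def allw(p):
    c=cloud(p,np.ones(p["z_map"].shape,bool)); return c
def sel(c,lo,hi): return c[np.all((c>lo)&(c<hi),1)]
def mid(a,b): return ((a+b)/2)
def rng(c): return np.percentile(c,4,axis=0).round(1),np.percentile(c,96,axis=0).round(1),len(c)
E
python3 - <<'E'
from h import *
for n in("scene","top"):
    p=capture(n);c=allw(p);print(n)
    for nm,lo,hi in[("knobA",(560,330,165),(630,385,180)),("knobB",(560,240,165),(630,295,180)),("ball",(325,285,88),(380,335,120)),("isoblk",(340,270,20),(440,350,30)),("d1 knob",(390,-350,195),(470,-280,225)),("d2knob",(580,-290,195),(660,-220,225)),("bar",(380,-460,183),(720,-240,192)),("tubrim",(370,-160,70),(640,130,80))]:
        s=sel(c,lo,hi)
        if len(s)>3:
            print(nm,*rng(s),"mean",s.mean(0).round(1))
            if nm in("isoblk","bar","tubrim"):
                (x,y),(w,h),a=cv2.minAreaRect(s[:,:2].astype(np.float32));print("   rect",x,y,w,h,a)
E
```

```text
scene
knobA [585.5 350.7 166.3] [602.7 367.1 173.5] 78 mean [595.  358.7 170.8]
knobB [583.4 261.2 165.8] [600.4 276.7 173.7] 76 mean [592.6 268.9 170.7]
ball [349.  296.6  88.9] [366.1 318.2 107.3] 94 mean [358.6 307.2  99.8]
isoblk [355.3 288.3  21.4] [421.5 336.2  28.7] 338 mean [393.3 311.8  24.7]
   rect 386.4591369628906 313.1145935058594 73.94832611083984 50.89131164550781 8.989001274108887
d1 knob [ 426.2 -320.1  196. ] [ 440.4 -305.3  215.8] 78 mean [ 435.  -311.7  207.9]
d2knob [ 612.6 -265.4  196.8] [ 628.1 -250.6  215.8] 95 mean [ 622.  -257.2  208.6]
bar [ 417.1 -370.3  183.7] [ 668.6 -255.2  190.3] 584 mean [ 548.1 -324.5  187.4]
   rect 529.3436279296875 -299.450927734375 282.4301452636719 89.970947265625 15.504243850708008
tubrim [ 393.  -139.5   70.4] [617.1 110.4  77.1] 1061 mean [513.9 -13.1  73.9]
   rect 503.63275146484375 -14.603988647460938 251.60897827148438 225.7175750732422 87.34770965576172
top
knobA [583.7 348.4 167. ] [600.6 364.1 174.3] 80 mean [592.3 356.  171.3]
knobB [582.1 258.4 167.4] [598.5 275.  174. ] 75 mean [590.2 266.2 171.2]
ball [343.2 293.4  95.1] [364.  313.9 107.8] 124 mean [353.9 302.7 102.2]
isoblk [355.9 285.5  21.4] [419.9 334.2  27.7] 462 mean [390.1 306.9  24.6]
   rect 387.2204895019531 309.5712585449219 69.73757934570312 51.513423919677734 8.707022666931152
d1 knob [ 425.2 -322.4  197. ] [ 440.2 -308.   216.5] 102 mean [ 432.7 -313.8  210.6]
d2knob [ 611.5 -268.3  196.8] [ 627.1 -252.9  216.3] 93 mean [ 617.9 -259.6  210.6]
bar [ 417.1 -373.9  183.9] [ 663.4 -272.4  189.9] 988 mean [ 534.3 -334.   187.1]
   rect 529.826171875 -301.03924560546875 280.0473327636719 91.3989486694336 16.3817081451416
tubrim [ 393.9 -141.5   71.3] [616.1 108.6  77.1] 1132 mean [505.  -16.6  74.4]
   rect 505.3388977050781 -16.649429321289062 250.4145965576172 220.2985076904297 87.25028991699219
```

```bash
cat >> h.py <<'E'
from scipy.spatial.transform import Rotation as Ro
def st():
    s=sensors.sense();q=np.array(s["ee_rot"]);R=Ro.from_quat(q[[1,2,3,0]]).as_matrix()
    print("t",round(s["time_s"],2),"tcp",np.round(s["eef_pos"],1),"xaxis",R[:,0].round(3),"yaxis",R[:,1].round(3),"z",R[:,2].round(3),"F",np.round(s["force"],1),"grip",round(s["grip_width"],3),"j",np.round(s["joints"],2))
E
python3 -c "from h import *;st()"
python3 -m jog '[[[10,20,40],[0,0,0],1],[[40,50,80],[0,0,0],1],[[70,85,90],[0,0,0],1],[[100,120,90],[0,0,0],1],[[125,155,90],[0,0,0],1],[[150,190,90],[0,0,0],1],[[170,225,90],[0,0,0],1],[[190,260,90],[0,0,0],1]]'; python3 -c "from h import *;st()"
```

```text
t 1.9 tcp [ 174.  -495.3  248.3] xaxis [0.943 0.331 0.   ] yaxis [ 0.331 -0.943 -0.   ] z [-0.  0. -1.] F [-0.7  0.4 -0. ] grip 0.998 j [-1.46  0.31  1.5   0.    1.33 -0.22]
time_s: 2.57
eef_pos: [351.0, -256.4, 338.4]
ee_rot: [0.0, 0.986, 0.168, 0.0]
force: [0.4, -0.3, -0.1]
grip_width: 0.001
t 2.57 tcp [ 351.  -256.4  338.4] xaxis [0.944 0.331 0.   ] yaxis [ 0.331 -0.944  0.001] z [ 0. -0. -1.] F [ 0.4 -0.3 -0.1] grip 0.001 j [-0.9   0.06  1.58  0.    1.51  0.33]
```

```bash
python3 -m jog '[[[10,38,0],[0,0,-2],1],[[16,76,0],[0,0,-4],1],[[20,115,0],[0,0,-6],1],[[20,155,0],[0,0,-8],1],[[16,195,0],[0,0,-10.4],1],[[6,235,0],[0,0,-10.4],1],[[0,275,0],[0,0,-10.4],1],[[-6,310,0],[0,0,-10.4],1]]'
python3 -m jog '[[[-5,38,0],[0,0,0],1],[[-10,76,0],[0,0,0],1],[[-15,115,0],[0,0,0],1],[[-20,155,0],[0,0,0],1],[[-30,190,0],[0,0,0],1],[[-45,215,0],[0,0,0],1],[[-48,222,-20],[0,0,0],1],[[-48,222,-20],[0,0,0],1]]'
python3 -c "from h import *;st()"
```

```text
time_s: 3.23
eef_pos: [343.3, 53.8, 338.5]
ee_rot: [0.0, 0.997, 0.078, 0.001]
force: [1.2, -0.5, 0.4]
grip_width: 0.003
time_s: 3.9
eef_pos: [294.5, 274.8, 315.9]
ee_rot: [0.001, 0.997, 0.08, -0.002]
force: [0.6, -0.5, -0.9]
grip_width: 0.0
t 3.9 tcp [294.5 274.8 315.9] xaxis [ 0.987  0.159 -0.004] yaxis [ 0.159 -0.987  0.001] z [-0.004 -0.002 -1.   ] F [ 0.6 -0.5 -0.9] grip 0.0 j [ 0.46 -0.01  1.7   0.    1.46  1.87]
```

```bash
python3 -m jog '[[[0,0,-40],[0,0,0],1],[[0,0,-80],[0,0,0],1],[[0,0,-120],[0,0,0],1],[[0,0,-130],[0,0,0],1],[[0,0,-130],[0,0,0],1],[[0,0,-130],[0,0,0],1],[[0,0,-130],[0,0,0],1],[[0,0,-130],[0,0,0],1]]'
python3 -c "from h import *;st()"
```

```text
time_s: 4.57
eef_pos: [297.2, 273.9, 189.7]
ee_rot: [-0.001, 0.997, 0.078, 0.001]
force: [-0.4, 0.4, 0.2]
grip_width: 0.001
t 4.57 tcp [297.2 273.9 189.7] xaxis [0.988 0.155 0.003] yaxis [ 0.155 -0.988 -0.001] z [ 0.003  0.001 -1.   ] F [-0.4  0.4  0.2] grip 0.001 j [ 0.45  0.11  1.92 -0.    1.11  1.87]
```

```bash
python3 -m jog '[[[3,12,-20],[0,0,0],1],[[6,24,-50],[0,0,0],1],[[6,24,-85],[0,0,0],1],[[6,24,-90],[0,0,0],1],[[6,24,-90],[0,0,0],1],[[16,25.6,-90],[0,0,0],1],[[26,27.2,-90],[0,0,0],1],[[36,28.8,-90],[0,0,0],1]]'
python3 -c "from h import *;st()"
python3 -m jog '[[[12,1.9,2],[0,0,0],1],[[24,3.7,4],[0,0,0],1],[[36,5.6,6],[0,0,0],1],[[46,7.2,6],[0,0,0],1],[[54,8.5,4],[0,0,0],1],[[60,9.4,2],[0,0,0],1],[[64,10,0],[0,0,0],1],[[64,10,0],[0,0,0],1]]'
python3 -c "from h import *;st()"
```

```text
time_s: 5.23
eef_pos: [334.4, 303.1, 100.1]
ee_rot: [-0.001, 0.997, 0.078, 0.002]
force: [-2.5, -0.6, 1.4]
grip_width: 0.002
t 5.23 tcp [334.4 303.1 100.1] xaxis [0.988 0.155 0.003] yaxis [ 0.155 -0.988 -0.001] z [ 0.003  0.002 -1.   ] F [-2.5 -0.6  1.4] grip 0.002 j [0.48 0.34 1.9  0.   0.9  1.89]
time_s: 5.9
eef_pos: [396.9, 312.5, 97.9]
ee_rot: [0.0, 0.997, 0.078, -0.0]
force: [-0.0, 0.8, -0.8]
grip_width: 0.003
t 5.9 tcp [396.9 312.5  97.9] xaxis [ 0.988  0.155 -0.   ] yaxis [ 0.155 -0.988  0.   ] z [-0. -0. -1.] F [-0.   0.8 -0.8] grip 0.003 j [ 0.43  0.45  1.74 -0.    0.96  1.85]
```

```bash
python3 -m jog '[[[4,0.6,0],[0,0,0],1],[[8,1.3,0],[0,0,0],1],[[12,1.9,0],[0,0,0],1],[[12,1.9,0],[0,0,0],1],[[12,1.9,0],[0,0,0],1],[[12,1.9,0],[0,0,0],1],[[12,1.9,0],[0,0,0],1],[[12,1.9,0],[0,0,0],1]]'
python3 -c "
from h import *;st()
for n in('scene','top'):
    p=capture(n);c=allw(p);s=sel(c,(395,290,60),(470,345,112));print(n,*rng(s)) if len(s) else print(n,0)
"
```

```text
time_s: 6.57
eef_pos: [402.4, 313.6, 97.6]
ee_rot: [0.002, 0.997, 0.079, -0.008]
force: [-30.3, -6.6, 18.8]
grip_width: 0.002
t 6.57 tcp [402.4 313.6  97.6] xaxis [ 0.988  0.157 -0.015] yaxis [ 0.157 -0.988  0.002] z [-0.015 -0.005 -1.   ] F [-30.3  -6.6  18.8] grip 0.002 j [0.43 0.46 1.71 0.   0.98 1.84]
scene [402.4 302.3  86.5] [436.9 328.  110.4] 190
top [423.3 303.7  90.7] [436.2 320.4 105.4] 59
```

```bash
python3 -m jog '[[[-10,-2,0],[0,0,0],1],[[-20,-3,5],[0,0,0],1],[[-20,-3,45],[0,0,-3],1],[[-20,-3,85],[0,0,-7],1],[[-20,-3,125],[0,0,-10],1],[[-15,-5,140],[0,0,-10],1],[[5,-8,140],[0,0,-10],1],[[5,-8,140],[0,0,-10],1]]'
python3 -m jog '[[[30,-10,0],[0,0,0],1],[[65,-20,0],[0,0,0],1],[[100,-30,0],[0,0,0],1],[[135,-37,0],[0,0,0],1],[[165,-37,0],[0,0,0],1],[[172,-37,0],[0,0,0],1],[[172,-37,0],[0,0,0],1],[[172,-37,0],[0,0,0],1]]'
python3 -c "
from h import *;st()
for n in('scene','top'):
    p=capture(n);c=allw(p)
    if n=='scene': cv2.imwrite('pics/s1.png',cv2.resize(p['color'][120:340,280:540],None,fx=3,fy=3)[:600])
    s=sel(c,(395,290,60),(470,345,112));print(n,*rng(s)) if len(s) else print(n,0)
"
```

```text
time_s: 7.33
eef_pos: [415.5, 306.2, 239.9]
ee_rot: [-0.001, 1.0, -0.01, 0.002]
force: [0.2, -0.3, 0.8]
grip_width: 0.001
time_s: 8.0
eef_pos: [584.5, 269.7, 237.8]
ee_rot: [0.0, 1.0, -0.009, -0.001]
force: [-0.8, 0.0, -0.1]
grip_width: -0.001
t 8.0 tcp [584.5 269.7 237.8] xaxis [ 1.    -0.018 -0.001] yaxis [-0.018 -1.     0.   ] z [-0.001 -0.    -1.   ] F [-0.8  0.  -0.1] grip -0.001 j [0.25 0.59 1.11 0.   1.44 1.84]
scene [413.1 307.9  65.5] [436.4 328.1 105.6] 110
top [407.  303.7  64.7] [434.3 314.5 102.8] 82
```

View pics/s1.png

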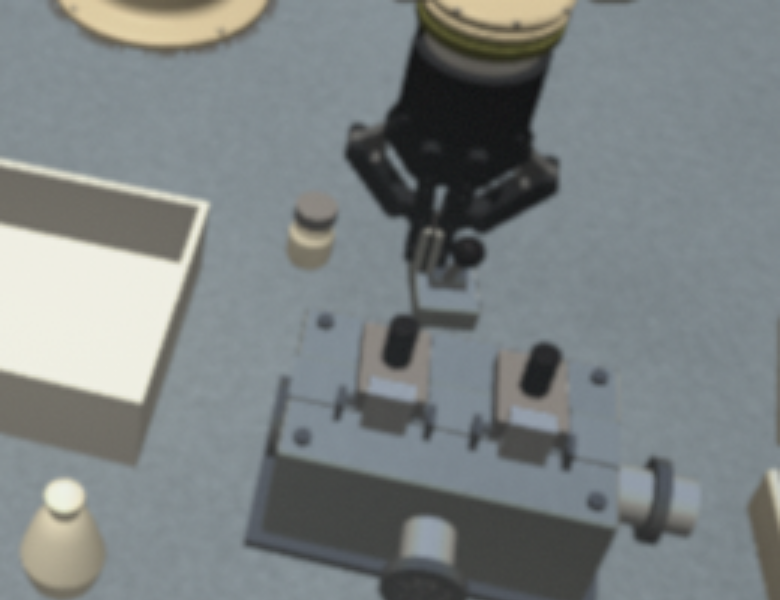

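```bash
python3 -m jog '[[[6,-2,-15],[0,0,0],1],[[6,-2,-35],[0,0,0],1],[[6,-2,-42],[0,0,0],1],[[6,-2,-47],[0,0,0],1],[[6,-2,-51],[0,0,0],1],[[6,-2,-53],[0,0,0],1],[[6,-2,-53],[0,0,0],1],[[6,-2,-53],[0,0,0],1]]'
python3 -c "from h import *;st()"
```

```text
time_s: 8.77
eef_pos: [591.5, 267.9, 187.3]
ee_rot: [-0.0, 1.0, -0.009, 0.001]
force: [-1.4, 0.4, 6.7]
grip_width: -0.002
t 8.77 tcp [591.5 267.9 187.3] xaxis [ 1.    -0.018  0.003] yaxis [-0.018 -1.    -0.001] z [ 0.003  0.001 -1.   ] F [-1.4  0.4  6.7] grip -0.002 j [0.25 0.63 1.17 0.   1.34 1.83]
```

```bash
python3 -m jog '[[[0,0,-2],[0,0,0],1],[[0,0,-5],[0,0,0],1],[[0,0,-8],[0,0,0],1],[[0,0,-10],[0,0,0],1],[[0,0,-11],[0,0,0],1],[[0,0,-11],[0,0,0],1],[[0,0,-11],[0,0,0],1],[[0,0,-11],[0,0,0],1]]'
python3 -c "from h import *;st()"
```

```text
time_s: 9.43
eef_pos: [592.0, 268.1, 179.0]
ee_rot: [-0.001, 1.0, -0.009, 0.003]
force: [-7.0, -1.2, 20.0]
grip_width: 0.0
t 9.43 tcp [592.  268.1 179. ] xaxis [ 1.    -0.018  0.006] yaxis [-0.018 -1.    -0.002] z [ 0.006  0.002 -1.   ] F [-7.  -1.2 20. ] grip 0.0 j [0.25 0.64 1.18 0.   1.32 1.83]
```

```bash
python3 -m jog '[[[0,0,-2],[0,0,0],1],[[0,0,-2],[0,0,0],1],[[0,0,-2],[0,0,0],1],[[0,0,5],[0,0,0],1],[[0,0,20],[0,0,0],1],[[0,10,45],[0,0,0],1],[[0,40,55],[0,0,0],1],[[0,75,55],[0,0,0],1]]'
python3 -c "
from h import *;st()
for n in('scene','top'):
    p=capture(n);c=allw(p)
    s=sel(c,(570,245,150),(615,290,200));print(n,*rng(s)) if len(s) else print(n,0)
"
```

```text
time_s: 10.1
eef_pos: [592.4, 342.5, 234.2]
ee_rot: [-0.001, 1.0, -0.01, 0.003]
force: [0.1, 1.0, 0.5]
grip_width: -0.002
t 10.1 tcp [592.4 342.5 234.2] xaxis [ 1.    -0.021  0.007] yaxis [-0.021 -1.    -0.002] z [ 0.007  0.002 -1.   ] F [0.1 1.  0.5] grip -0.002 j [ 0.35  0.69  0.95 -0.    1.49  1.95]
scene [574.6 248.3 153.7] [613.  287.6 192.4] 463
top [571.2 246.3 153.6] [613.5 287.5 192.8] 446
```

```bash
python3 -m jog '[[[0,8,0],[0,0,0],1],[[0,15,-10],[0,0,0],1],[[0,15,-30],[0,0,0],1],[[0,15,-40],[0,0,0],1],[[0,15,-45],[0,0,0],1],[[0,15,-50],[0,0,0],1],[[0,15,-52],[0,0,0],1],[[0,15,-52],[0,0,0],1]]'
python3 -c "from h import *;st()"
```

```text
time_s: 10.87
eef_pos: [591.7, 357.3, 179.2]
ee_rot: [-0.001, 1.0, -0.009, 0.001]
force: [-3.0, -0.4, 9.8]
grip_width: -0.002
t 10.87 tcp [591.7 357.3 179.2] xaxis [ 1.    -0.019  0.002] yaxis [-0.019 -1.    -0.001] z [ 0.002  0.001 -1.   ] F [-3.  -0.4  9.8] grip -0.002 j [0.37 0.74 1.01 0.   1.39 1.96]
```

```bash
python3 -m jog '[[[0,0,-2],[0,0,0],1],[[0,0,-4],[0,0,0],1],[[0,0,-4],[0,0,0],1],[[0,0,-4],[0,0,0],1],[[0,0,5],[0,0,0],1],[[0,0,25],[0,0,0],1],[[0,0,55],[0,0,0],0.5],[[0,0,62],[0,0,0],0.3]]'
python3 -c "
from h import *;st()
for n in('scene','top'):
    p=capture(n);c=allw(p)
    for y in(267,357):
        s=sel(c,(570,y-22,140),(615,y+22,200));print(n,*rng(s)) if len(s) else print(n,0)
        s=s[s[:,2]>184];print('   knob',*rng(s)) if len(s)>5 else 0
"
```

```text
time_s: 11.53
eef_pos: [592.3, 357.3, 244.0]
ee_rot: [-0.001, 1.0, -0.01, 0.003]
force: [-0.7, -0.3, 0.5]
grip_width: 0.27
t 11.53 tcp [592.3 357.3 244. ] xaxis [ 1.    -0.019  0.006] yaxis [-0.019 -1.    -0.002] z [ 0.006  0.002 -1.   ] F [-0.7 -0.3  0.5] grip 0.27 j [ 0.37  0.71  0.9  -0.    1.53  1.96]
scene [574.5 247.3 153. ] [612.4 286.7 192. ] 458
   knob [582.8 261.  184.3] [600.6 277.2 193.1] 88
scene [574.9 336.5 152.3] [612.8 376.4 191.7] 484
   knob [585.1 350.3 184.9] [602.5 366.8 193.1] 86
top [571.  245.6 153. ] [613.2 286.2 192.5] 450
   knob [582.1 258.4 186.1] [598.  274.6 193.7] 82
top [571.3 335.5 152.7] [612.8 375.3 191.6] 429
   knob [583.7 347.6 185.3] [595.5 364.8 194.1] 55
```

```bash
python3 -m jog '[[[0,0,-5],[0,0,0],0.4],[[0,0,-30],[0,0,0],0.4],[[0,0,-55],[0,0,0],0.4],[[0,0,-62],[0,0,0],0.4],[[0,0,-62],[0,0,0],0.6],[[0,0,-62],[0,0,0],0.8],[[0,0,-62],[0,0,0],1],[[0,0,-62],[0,0,0],1]]' 60
python3 -m jog '[[[0,0,2],[0,0,0],1],[[0,0,12],[0,0,0],1],[[0,0,27],[0,0,0],1],[[0,0,45],[0,0,0],1],[[0,0,65],[0,0,0],1],[[0,0,85],[0,0,0],1],[[0,0,90],[0,0,0],1],[[0,0,90],[0,0,0],1]]'
python3 -c "
from h import *;st()
for n in('scene','top'):
    p=capture(n);c=allw(p)
    if n=='scene': cv2.imwrite('pics/s2.png',cv2.resize(p['color'][120:340,280:540],None,fx=3,fy=3)[:600])
    s=sel(c,(370,-190,70),(640,160,80));print(n,cv2.minAreaRect(s[:,:2].astype(np.float32)))
"
```

```text
time_s: 12.3
eef_pos: [591.6, 357.6, 178.4]
ee_rot: [-0.0, 1.0, -0.009, 0.001]
force: [-0.9, 0.5, 1.5]
grip_width: 0.215
time_s: 12.97
eef_pos: [591.6, 357.6, 269.3]
ee_rot: [-0.001, 1.0, -0.009, 0.002]
force: [-0.1, 0.1, -3.4]
grip_width: 0.218
t 12.97 tcp [591.6 357.6 269.3] xaxis [ 1.    -0.018  0.003] yaxis [-0.018 -1.    -0.001] z [ 0.003  0.001 -1.   ] F [-0.1  0.1 -3.4] grip 0.218 j [ 0.37  0.7   0.85 -0.    1.59  1.96]
scene ((503.7814025878906, -14.639556884765625), (251.51373291015625, 225.27000427246094), 87.29175567626953)
top ((505.4385986328125, -17.007797241210938), (250.66920471191406, 220.6486053466797), 87.2457504272461)
```

View pics/s2.png

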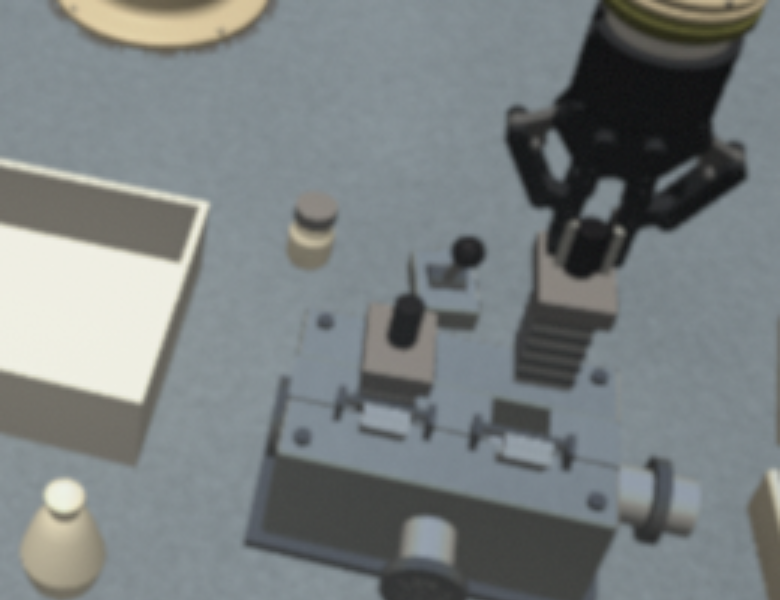

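Cartridge A is out and held at (580,245) in the crop, both catches are tipped back, and the tub hasn't moved. Carrying it over.

```bash
python3 -m jog '[[[0,0,25],[0,0,0],1],[[0,0,50],[0,0,0],1],[[-5,-10,62],[0,0,0],1],[[-15,-35,62],[0,0,0],1],[[-27,-62,62],[0,0,0],1],[[-40,-92,62],[0,0,0],1],[[-54,-122,62],[0,0,0],1],[[-68,-152,62],[0,0,0],1]]'
python3 -m jog '[[[-14,-30,0],[0,0,0],1],[[-28,-60,0],[0,0,0],1],[[-42,-90,0],[0,0,0],1],[[-54,-120,0],[0,0,0],1],[[-64,-142,0],[0,0,0],1],[[-68,-155,0],[0,0,0],1],[[-68,-155,0],[0,0,0],1],[[-68,-155,0],[0,0,0],1]]'
python3 -c "
from h import *;st()
p=capture('top');c=allw(p)
s=sel(c,(370,-190,70),(640,160,80));print(cv2.minAreaRect(s[:,:2].astype(np.float32)))
"
```

```text
time_s: 13.73
eef_pos: [522.0, 204.2, 327.5]
ee_rot: [0.0, 1.0, -0.009, -0.001]
force: [0.5, -0.6, -1.7]
grip_width: 0.213
time_s: 14.4
eef_pos: [455.0, 50.3, 328.4]
ee_rot: [-0.0, 1.0, -0.01, -0.001]
force: [0.3, 0.4, -2.2]
grip_width: 0.216
t 14.4 tcp [455.   50.3 328.4] xaxis [ 1.    -0.02  -0.001] yaxis [-0.02 -1.   -0.  ] z [-0.001  0.    -1.   ] F [ 0.3  0.4 -2.2] grip 0.216 j [-0.15  0.11  1.54  0.    1.49  1.44]
((505.4254150390625, -16.5291748046875), (250.30313110351562, 220.39730834960938), 87.26416778564453)
```

```bash
python3 -m jog '[[[0,0,-25],[0,0,0],1],[[0,0,-60],[0,0,0],1],[[0,0,-95],[0,0,0],1],[[0,0,-130],[0,0,0],1],[[0,0,-160],[0,0,0],1],[[0,0,-180],[0,0,0],1],[[0,0,-192],[0,0,0],1],[[0,0,-198],[0,0,0],1]]'
python3 -m jog '[[[0,0,-5],[0,0,0],1],[[0,0,-9],[0,0,0],1],[[0,0,-10],[0,0,0],1],[[0,0,-10],[0,0,0],1],[[0,0,-10],[0,0,0],0.8],[[0,0,-10],[0,0,0],0.6],[[0,0,-10],[0,0,0],0.4],[[0,0,-10],[0,0,0],0.4]]'
python3 -c "from h import *;st()"
python3 -m jog '[[[0,0,5],[0,0,0],0.4],[[0,0,20],[0,0,0],0.4],[[0,0,50],[0,0,0],0.4],[[0,0,85],[0,0,0],0.4],[[10,25,120],[0,0,0],0.4],[[25,55,145],[0,0,0],0.4],[[40,85,150],[0,0,0],0.4],[[55,115,150],[0,0,0],0.4]]'
python3 -m jog '[[[14,20,0],[0,0,0],0.4],[[30,45,0],[0,0,0],0.4],[[48,70,0],[0,0,0],0.4],[[66,90,0],[0,0,0],0.4],[[78,100,0],[0,0,0],0.4],[[81,102,0],[0,0,0],0.4],[[81,102,0],[0,0,0],0.4],[[81,102,0],[0,0,0],0.4]]'
python3 -c "
from h import *;st()
p=capture('scene');cv2.imwrite('pics/s3.png',cv2.resize(p['color'],(800,600)))
c=allw(p);s=sel(c,(370,-190,85),(640,160,140));print(*rng(s))"
```

```text
time_s: 15.12
eef_pos: [454.5, 51.6, 129.0]
ee_rot: [-0.0, 1.0, -0.008, -0.002]
force: [-0.8, -0.4, -3.9]
grip_width: 0.213
time_s: 15.78
eef_pos: [455.6, 50.4, 121.7]
ee_rot: [0.0, 1.0, -0.009, 0.001]
force: [-0.6, 0.0, 0.2]
grip_width: 0.599
t 15.78 tcp [455.6  50.4 121.7] xaxis [ 1.    -0.018  0.001] yaxis [-0.018 -1.     0.   ] z [ 0.001 -0.    -1.   ] F [-0.6  0.   0.2] grip 0.599 j [-0.15  0.32  1.85  0.    0.97  1.44]
time_s: 16.45
eef_pos: [511.4, 167.1, 274.6]
ee_rot: [-0.0, 1.0, -0.009, 0.003]
force: [1.5, -1.2, 0.0]
grip_width: 0.6
time_s: 17.12
eef_pos: [590.9, 266.9, 271.4]
ee_rot: [0.0, 1.0, -0.009, -0.0]
force: [-0.3, -0.1, -0.0]
grip_width: 0.6
t 17.12 tcp [590.9 266.9 271.4] xaxis [ 1.    -0.019 -0.   ] yaxis [-0.019 -1.     0.   ] z [-0. -0. -1.] F [-0.3 -0.1 -0. ] grip 0.6 j [ 0.24  0.59  1.03 -0.    1.52  1.83]
[432.7  39.4  87.7] [489.9  82.3 131.9] 477
```

View pics/s3.png

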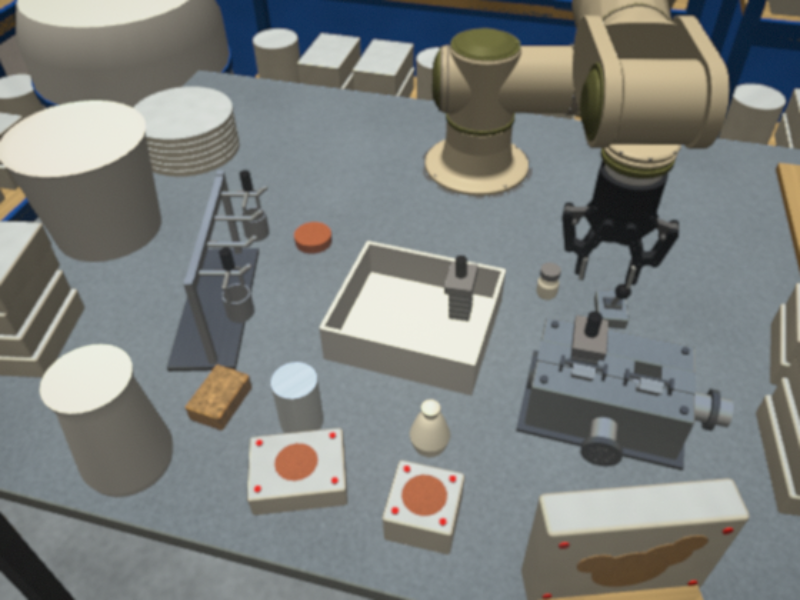

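Cartridge A stands upright in the tub at (460,285), and the tub has been nudged slightly to +y. Cartridge B is next.

```bash
python3 -m jog '[[[0,0,-25],[0,0,0],0.4],[[0,0,-55],[0,0,0],0.4],[[0,0,-80],[0,0,0],0.4],[[0,0,-91],[0,0,0],0.4],[[0,0,-92],[0,0,0],0.4],[[0,0,-92],[0,0,0],0.7],[[0,0,-92],[0,0,0],1],[[0,0,-92],[0,0,0],1]]'
python3 -m jog '[[[0,0,0],[0,0,0],1],[[0,0,4],[0,0,0],1],[[0,0,19],[0,0,0],1],[[0,0,39],[0,0,0],1],[[0,0,63],[0,0,0],1],[[0,0,90],[0,0,0],1],[[0,0,110],[0,0,0],1],[[0,0,110],[0,0,0],1]]'
python3 -c "
from h import *;st()
for n in ('top','scene'):
    p=capture(n);c=allw(p)
    s=sel(c,(370,-190,70),(640,180,80));print(cv2.minAreaRect(s[:,:2].astype(np.float32)))
    s=sel(c,(370,-190,85),(640,160,140));print(*rng(s))
"
```

```text
time_s: 17.83
eef_pos: [591.9, 267.6, 181.3]
ee_rot: [-0.0, 1.0, -0.009, 0.002]
force: [-0.2, 0.3, 3.0]
grip_width: 0.215
time_s: 18.5
eef_pos: [592.1, 267.7, 293.8]
ee_rot: [-0.001, 1.0, -0.009, 0.004]
force: [0.3, 0.7, -3.0]
grip_width: 0.211
t 18.5 tcp [592.1 267.7 293.8] xaxis [ 1.    -0.018  0.007] yaxis [-0.018 -1.    -0.002] z [ 0.007  0.002 -1.   ] F [ 0.3  0.7 -3. ] grip 0.211 j [ 0.24  0.58  0.99 -0.    1.57  1.83]
((506.588134765625, -5.5616302490234375), (250.5039825439453, 220.59324645996094), 87.46226501464844)
[428.4  39.9  92.8] [486.3  82.8 131.7] 604
((504.7261962890625, -3.7682037353515625), (251.2242431640625, 225.2185516357422), 87.4241943359375)
[432.2  42.9  87.4] [489.7  85.2 131.7] 470
```

```bash
python3 -m jog '[[[-5,-20,0],[0,0,0],1],[[-10,-50,0],[0,0,0],1],[[-15,-80,0],[0,0,0],1],[[-20,-115,0],[0,0,0],1],[[-26,-150,0],[0,0,0],1],[[-32,-185,0],[0,0,0],1],[[-36,-207,0],[0,0,0],1],[[-36,-207,0],[0,0,0],1]]'
python3 -c "
from h import *;st()
p=capture('top');c=allw(p)
s=sel(c,(370,-190,70),(640,180,80));print(cv2.minAreaRect(s[:,:2].astype(np.float32)))"
python3 -m jog '[[[0,0,-25],[0,0,0],1],[[0,0,-55],[0,0,0],1],[[0,0,-85],[0,0,0],1],[[0,0,-115],[0,0,0],1],[[0,0,-140],[0,0,0],1],[[0,0,-155],[0,0,0],1],[[0,0,-160],[0,0,0],1],[[0,0,-160],[0,0,0],1]]'
python3 -c "from h import *;st()"
```

```text
time_s: 19.27
eef_pos: [554.2, 56.7, 287.1]
ee_rot: [0.0, 1.0, -0.011, -0.002]
force: [0.7, 0.8, -3.7]
grip_width: 0.213
t 19.27 tcp [554.2  56.7 287.1] xaxis [ 1.    -0.022 -0.004] yaxis [-0.022 -1.     0.001] z [-0.004 -0.001 -1.   ] F [ 0.7  0.8 -3.7] grip 0.213 j [-0.11  0.36  1.33 -0.    1.45  1.49]
((506.4046936035156, -5.728057861328125), (250.03758239746094, 220.4027099609375), 87.52076721191406)
time_s: 19.98
eef_pos: [554.3, 61.3, 127.3]
ee_rot: [-0.0, 1.0, -0.009, -0.002]
force: [0.2, 0.5, -3.1]
grip_width: 0.211
t 19.98 tcp [554.3  61.3 127.3] xaxis [ 1.    -0.018 -0.004] yaxis [-0.018 -1.    -0.001] z [-0.004  0.001 -1.   ] F [ 0.2  0.5 -3.1] grip 0.211 j [-0.1   0.51  1.55  0.    1.09  1.49]
```

```bash
python3 -m jog '[[[0,0,-4],[0,0,0],1],[[0,0,-4],[0,0,0],1],[[0,0,-4],[0,0,0],0.8],[[0,0,-4],[0,0,0],0.6],[[0,0,-4],[0,0,0],0.4],[[0,0,-4],[0,0,0],0.4],[[0,0,2],[0,0,0],0.4],[[0,0,22],[0,0,0],0.4]]'
python3 -m jog '[[[0,0,30],[0,0,0],0.4],[[0,0,65],[0,0,0],0.4],[[0,0,100],[0,0,-7],0.4],[[0,-20,130],[0,0,-14],0.4],[[5,-50,145],[0,0,-21],0.4],[[10,-80,145],[0,0,-28],0.4],[[15,-110,145],[0,0,-35],0.4],[[20,-140,145],[0,0,-42],0.4]]'
python3 -m jog '[[[5,-30,0],[0,0,-7],0.4],[[12,-60,0],[0,0,-14],0.4],[[20,-90,0],[0,0,-21],0.4],[[27,-120,0],[0,0,-28],0.4],[[35,-150,0],[0,0,-31],0.4],[[42,-174,0],[0,0,-31],0.4],[[44,-180,0],[0,0,-31],0.4],[[44,-180,0],[0,0,-31],0.4]]'
python3 -c "
from h import *;st()
for n in ('scene','top'):
    p=capture(n);c=allw(p)
    if n=='scene':cv2.imwrite('pics/s4.png',cv2.resize(p['color'],(800,600)))
    s=sel(c,(370,-190,70),(640,180,80));print(cv2.minAreaRect(s[:,:2].astype(np.float32)))
    s=sel(c,(580,-290,200),(660,-220,218));print(*rng(s)) if len(s) else 0
"
```

```text
time_s: 20.65
eef_pos: [554.2, 60.5, 149.8]
ee_rot: [-0.0, 1.0, -0.009, -0.002]
force: [0.3, 1.0, -0.8]
grip_width: 0.599
time_s: 21.32
eef_pos: [575.3, -80.9, 297.4]
ee_rot: [-0.0, 0.929, -0.37, 0.001]
force: [-0.2, -0.0, -0.5]
grip_width: 0.602
time_s: 21.98
eef_pos: [619.2, -260.9, 295.9]
ee_rot: [0.0, 0.798, -0.603, -0.0]
force: [-0.0, 0.7, -0.5]
grip_width: 0.599
t 21.98 tcp [ 619.2 -260.9  295.9] xaxis [ 0.273 -0.962 -0.   ] yaxis [-0.962 -0.273  0.   ] z [-0.  0. -1.] F [-0.   0.7 -0.5] grip 0.599 j [-0.57  0.64  0.88 -0.    1.62  2.29]
((504.53912353515625, -3.779052734375), (251.52801513671875, 225.92417907714844), 87.57342529296875)
[ 613.2 -265.3  201.3] [ 627.8 -251.3  216. ] 79
((506.4691162109375, -5.6146240234375), (250.34197998046875, 220.46279907226562), 87.45326232910156)
```

View pics/s4.png

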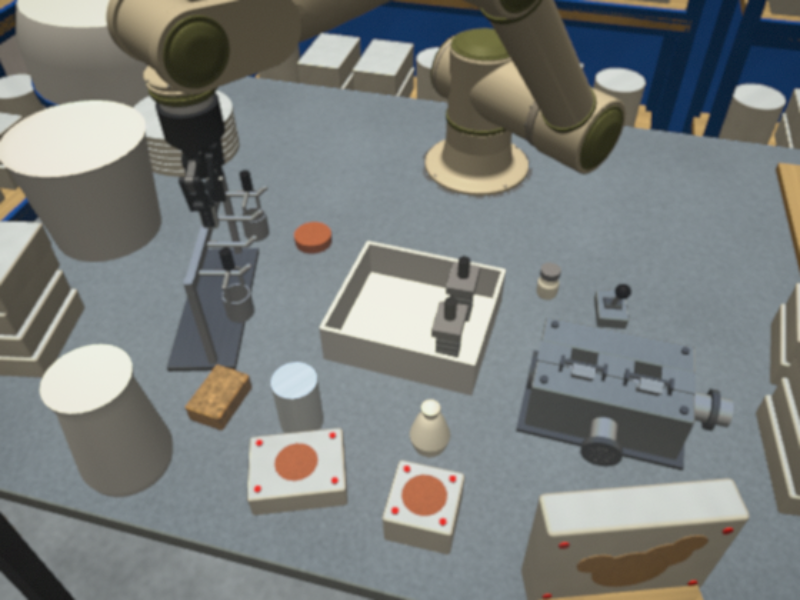

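```bash
python3 -m jog '[[[0,0,-25],[0,0,0],0.4],[[0,0,-55],[0,0,0],0.4],[[0,0,-80],[0,0,0],0.4],[[0,0,-92],[0,0,0],0.4],[[0,0,-92],[0,0,0],0.4],[[0,0,-92],[0,0,0],0.7],[[0,0,-92],[0,0,0],1],[[0,0,-92],[0,0,0],1]]'
python3 -c "from h import *;st()"
python3 -m jog '[[[0,0,2],[0,0,0],1],[[0,0,12],[0,0,0],1],[[0,0,24],[0,0,0],1],[[0,0,33],[0,0,0],1],[[0,0,33],[0,0,0],1],[[0,0,33],[0,0,0],1],[[0,0,33],[0,0,0],1],[[-1.5,5,33],[0,0,0],1]]'
python3 -c "
from h import *;st()
p=capture('scene');cv2.imwrite('pics/s5.png',cv2.resize(p['color'][80:240,90:300],None,fx=3.5,fy=3.5))"
```

```text
time_s: 22.75
eef_pos: [619.5, -259.4, 206.2]
ee_rot: [0.0, 0.799, -0.602, 0.001]
force: [-9.3, -0.9, 3.6]
grip_width: 0.189
t 22.75 tcp [ 619.5 -259.4  206.2] xaxis [ 0.275 -0.961  0.002] yaxis [-0.961 -0.275 -0.001] z [ 0.002 -0.002 -1.   ] F [-9.3 -0.9  3.6] grip 0.189 j [-0.57  0.67  1.05 -0.    1.41  2.29]
time_s: 23.42
eef_pos: [617.5, -255.0, 236.3]
ee_rot: [0.0, 0.798, -0.602, -0.001]
force: [-0.7, 0.7, -2.9]
grip_width: 0.186
t 23.42 tcp [ 617.5 -255.   236.3] xaxis [ 0.274 -0.962 -0.001] yaxis [-0.962 -0.274  0.001] z [-0.001  0.    -1.   ] F [-0.7  0.7 -2.9] grip 0.186 j [-0.57  0.65  1.01 -0.    1.48  2.3 ]
```

View pics/s5.png

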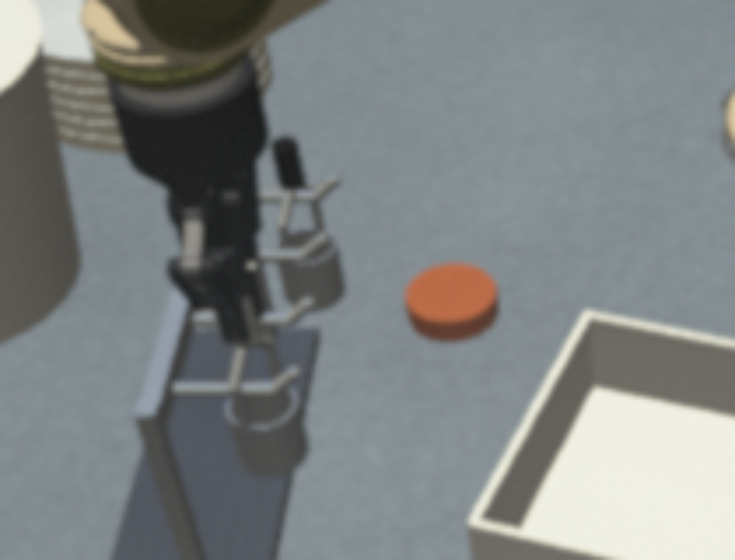

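Dipper held and lifted; its rim (265,405) is just below the peg and the arch is above the tip. Moving it off along the peg, then towards the tub.

```bash
python3 -m jog '[[[-3,10,0],[0,0,0],1],[[-7,24,0],[0,0,0],1],[[-11,40,0],[0,0,0],1],[[-16,56,0],[0,0,0],1],[[-20,72,1],[0,0,0],1],[[-22,79,10],[0,0,0],1],[[-22,80,25],[0,0,0],1],[[-22,80,25],[0,0,0],1]]'
python3 -m jog '[[[-4,15,10],[0,0,0],1],[[-10,35,18],[0,0,0],1],[[-20,60,20],[0,0,0],1],[[-30,85,20],[0,0,0],1],[[-38,102,20],[0,0,0],1],[[-40,105,20],[0,0,0],1],[[-40,105,20],[0,0,0],1],[[-40,105,20],[0,0,0],1]]'
python3 -c "
from h import *;st()
for n in ('scene','top'):
    p=capture(n);c=allw(p)
    s=sel(c,(370,-200,70),(640,200,78));print(cv2.minAreaRect(s[:,:2].astype(np.float32)),*rng(s))
"
```

```text
time_s: 24.13
eef_pos: [596.5, -174.4, 265.6]
ee_rot: [-0.0, 0.799, -0.602, 0.003]
force: [-0.3, -0.5, 0.0]
grip_width: 0.189
time_s: 24.8
eef_pos: [555.9, -70.0, 282.2]
ee_rot: [0.0, 0.798, -0.602, 0.0]
force: [0.0, 0.4, -1.2]
grip_width: 0.188
t 24.8 tcp [555.9 -70.  282.2] xaxis [ 0.275 -0.962  0.   ] yaxis [-0.962 -0.275 -0.   ] z [ 0. -0. -1.] F [ 0.   0.4 -1.2] grip 0.188 j [-0.33  0.37  1.33 -0.    1.44  2.53]
((505.2811279296875, 37.245635986328125), (332.77374267578125, 226.76028442382812), 87.58554077148438) [ 394.2 -128.3   70.6] [618.3 123.1  76.9] 960
((512.114990234375, 118.1900405883789), (172.31675720214844, 220.53726196289062), 87.25296783447266) [402.7  41.2  71.4] [618.6 197.1  77.3] 455
```

```bash
python3 -m jog '[[[0,0,-25],[0,0,0],1],[[0,0,-55],[0,0,0],1],[[0,0,-85],[0,0,0],1],[[0,0,-115],[0,0,0],1],[[0,0,-135],[0,0,0],1],[[0,0,-146],[0,0,0],1],[[0,0,-150],[0,0,0],1],[[0,0,-150],[0,0,0],1]]'
python3 -c "from h import *;st()"
python3 -m jog '[[[0,0,-1],[0,0,0],1],[[0,0,-1],[0,0,0],0.8],[[0,0,-1],[0,0,0],0.6],[[0,0,-1],[0,0,0],0.4],[[0,0,-1],[0,0,0],0.4],[[0,0,4],[0,0,0],0.4],[[0,0,20],[0,0,0],0.4],[[0,0,50],[0,0,0],0.4]]'
python3 -c "from h import *;st()"
```

```text
time_s: 25.57
eef_pos: [556.1, -70.1, 132.3]
ee_rot: [0.0, 0.798, -0.602, 0.0]
force: [-0.5, -0.1, -0.1]
grip_width: 0.187
t 25.57 tcp [556.1 -70.1 132.3] xaxis [ 0.274 -0.962  0.   ] yaxis [-0.962 -0.274 -0.   ] z [ 0. -0. -1.] F [-0.5 -0.1 -0.1] grip 0.187 j [-0.33  0.5   1.54 -0.    1.1   2.53]
time_s: 26.23
eef_pos: [554.6, -69.1, 180.7]
ee_rot: [0.001, 0.798, -0.602, -0.003]
force: [0.3, -0.6, 0.5]
grip_width: 0.599
t 26.23 tcp [554.6 -69.1 180.7] xaxis [ 0.275 -0.961 -0.003] yaxis [-0.961 -0.275  0.004] z [-0.005  0.002 -1.   ] F [ 0.3 -0.6  0.5] grip 0.599 j [-0.33  0.45  1.49  0.    1.21  2.53]
```

```bash
python3 -m jog '[[[0,0,30],[0,0,0],0.4],[[0,0,60],[0,0,0],0.4],[[-5,-10,90],[0,0,0],0.4],[[-18,-35,110],[0,0,0],0.4],[[-32,-62,115],[0,0,0],0.4],[[-46,-92,115],[0,0,0],0.4],[[-60,-120,115],[0,0,0],0.4],[[-74,-148,115],[0,0,0],0.4]]'
python3 -m jog '[[[-14,-28,0],[0,0,0],0.4],[[-28,-56,0],[0,0,0],0.4],[[-40,-80,0],[0,0,0],0.4],[[-47,-92,0],[0,0,0],0.4],[[-49,-97,0],[0,0,0],0.4],[[-49,-97,0],[0,0,0],0.4],[[-49,-97,0],[0,0,0],0.4],[[-49,-97,0],[0,0,0],0.4]]'
python3 -c "
from h import *;st()
for n in ('scene','top'):
    p=capture(n);c=allw(p)
    if n=='scene':cv2.imwrite('pics/s6.png',cv2.resize(p['color'],(800,600)))
    s=sel(c,(370,-200,70),(640,190,78));print(cv2.minAreaRect(s[:,:2].astype(np.float32)),*rng(s))
    s=sel(c,(390,-350,200),(470,-280,218));print(*rng(s)) if len(s) else 0
"
```

```text
time_s: 26.9
eef_pos: [480.9, -218.7, 298.0]
ee_rot: [-0.0, 0.798, -0.602, 0.001]
force: [0.7, -0.5, -0.7]
grip_width: 0.599
time_s: 27.57
eef_pos: [433.3, -313.6, 297.4]
ee_rot: [-0.0, 0.799, -0.602, 0.0]
force: [-0.4, 1.1, -0.6]
grip_width: 0.598
t 27.57 tcp [ 433.3 -313.6  297.4] xaxis [ 0.276 -0.961  0.   ] yaxis [-0.961 -0.276 -0.   ] z [ 0.  0. -1.] F [-0.4  1.1 -0.6] grip 0.598 j [-0.85  0.3   1.38  0.    1.46  2.02]
((504.2000427246094, -3.4551544189453125), (250.9781494140625, 227.1109619140625), 87.4286880493164) [ 394.4 -128.3   70.7] [618.3 121.6  77. ] 1040
[ 425.  -320.3  202. ] [ 440.7 -305.2  215.6] 62
((506.4678955078125, -5.74169921875), (250.6018829345703, 220.42897033691406), 87.45651245117188) [ 395.5 -130.7   71.3] [617.  119.7  76.9] 1122
[ 425.1 -323.2  201.6] [ 440.2 -307.6  215.8] 93
```

View pics/s6.png

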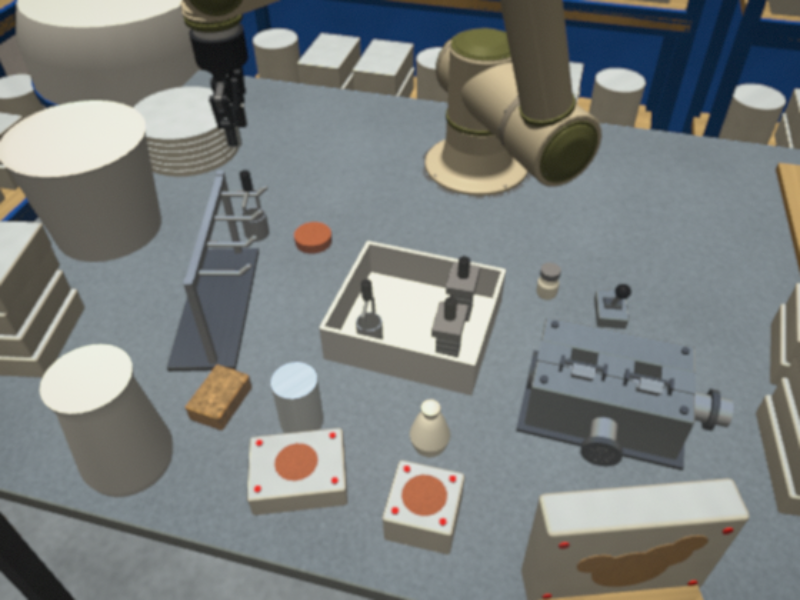

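Dipper stands in the tub at (368,315), and one dipper remains on the rack at (248,200). Tool is above it; repeat.

```bash
python3 -m jog '[[[0,0,-25],[0,0,0],0.4],[[0,-1,-55],[0,0,0],0.4],[[0,-1,-80],[0,0,0],0.4],[[0,-1,-92],[0,0,0],0.4],[[0,-1,-92],[0,0,0],0.4],[[0,-1,-92],[0,0,0],0.7],[[0,-1,-92],[0,0,0],1],[[0,-1,-92],[0,0,0],1]]'
python3 -c "from h import *;st()"
python3 -m jog '[[[0,0,2],[0,0,0],1],[[0,0,12],[0,0,0],1],[[0,0,24],[0,0,0],1],[[0,0,33],[0,0,0],1],[[0,0,33],[0,0,0],1],[[0,0,33],[0,0,0],1],[[0,0,33],[0,0,0],1],[[0,0,33],[0,0,0],1]]'
python3 -c "
from h import *;st()
for n in('scene','top'):
    p=capture(n);c=allw(p)
    s=sel(c,(395,-355,100),(475,-270,166));print(*rng(s)) if len(s) else 0"
```

```text
time_s: 28.33
eef_pos: [433.0, -315.8, 206.5]
ee_rot: [0.001, 0.799, -0.602, 0.001]
force: [-10.2, -2.0, 3.2]
grip_width: 0.196
t 28.33 tcp [ 433.  -315.8  206.5] xaxis [ 0.275 -0.961  0.002] yaxis [-0.961 -0.275 -0.   ] z [ 0.001 -0.002 -1.   ] F [-10.2  -2.    3.2] grip 0.196 j [-0.85  0.37  1.53 -0.    1.24  2.01]
time_s: 29.0
eef_pos: [432.7, -315.3, 237.7]
ee_rot: [-0.0, 0.798, -0.602, -0.0]
force: [0.2, -0.1, -1.6]
grip_width: 0.186
t 29.0 tcp [ 432.7 -315.3  237.7] xaxis [ 0.275 -0.961 -0.001] yaxis [-0.961 -0.275  0.   ] z [-0.001  0.001 -1.   ] F [ 0.2 -0.1 -1.6] grip 0.186 j [-0.85  0.34  1.48  0.    1.32  2.01]
[ 410.7 -329.7  117.3] [ 453.2 -291.4  159.6] 309
[ 412.2 -333.7  114.8] [ 450.6 -294.   158.9] 373
```

```bash
python3 -m jog '[[[-3,10,0],[0,0,0],1],[[-7,24,0],[0,0,0],1],[[-11,40,0],[0,0,0],1],[[-16,56,0],[0,0,0],1],[[-20,72,1],[0,0,0],1],[[-22,79,10],[0,0,0],1],[[-22,80,25],[0,0,0],1],[[-22,80,25],[0,0,0],1]]'
python3 -m jog '[[[5,18,10],[0,0,0],1],[[12,44,20],[0,0,0],1],[[20,72,20],[0,0,0],1],[[30,102,20],[0,0,0],1],[[38,130,20],[0,0,0],1],[[45,155,20],[0,0,0],1],[[48,164,20],[0,0,0],1],[[48,164,20],[0,0,0],1]]'
python3 -c "
from h import *;st()
for n in ('scene','top'):
    p=capture(n);c=allw(p)
    s=sel(c,(370,-200,70),(640,190,78));print(cv2.minAreaRect(s[:,:2].astype(np.float32)),*rng(s))
    s=sel(c,(430,-110,130),(490,-40,270));print(*rng(s)) if len(s) else 0
"
```

```text
time_s: 29.77
eef_pos: [411.6, -236.0, 266.0]
ee_rot: [0.0, 0.799, -0.602, 0.002]
force: [-0.5, -0.4, -0.1]
grip_width: 0.186
time_s: 30.43
eef_pos: [459.3, -70.4, 283.0]
ee_rot: [-0.0, 0.799, -0.601, -0.0]
force: [-0.2, -0.5, -1.4]
grip_width: 0.19
t 30.43 tcp [459.3 -70.4 283. ] xaxis [ 0.277 -0.961 -0.   ] yaxis [-0.961 -0.277 -0.   ] z [ 0.  0. -1.] F [-0.2 -0.5 -1.4] grip 0.19 j [-0.41  0.15  1.61  0.    1.38  2.46]
((504.9230651855469, -3.8189697265625), (251.30430603027344, 226.8018341064453), 87.31008911132812) [ 394.8 -128.2   70.5] [618.  121.6  76.9] 1044
[437.1 -86.3 164.2] [481.1 -47.8 255.1] 566
((506.7771301269531, -4.75836181640625), (249.22280883789062, 220.54237365722656), 87.63223266601562) [ 396.5 -109.7   71.3] [618.2 121.   77.2] 593
[436.4 -76.2 159.9] [466.9 -50.8 238.5] 159
```

```bash
python3 -m jog '[[[0,0,-25],[0,0,0],1],[[0,0,-55],[0,0,0],1],[[0,0,-85],[0,0,0],1],[[0,0,-115],[0,0,0],1],[[0,0,-135],[0,0,0],1],[[0,0,-146],[0,0,0],1],[[0,0,-150],[0,0,0],1],[[0,0,-150],[0,0,0],1]]'
python3 -m jog '[[[0,0,-1],[0,0,0],1],[[0,0,-1],[0,0,0],0.8],[[0,0,-1],[0,0,0],0.6],[[0,0,-1],[0,0,0],0.4],[[0,0,-1],[0,0,0],0.4],[[0,0,4],[0,0,0],0.4],[[0,0,20],[0,0,0],0.4],[[0,0,50],[0,0,0],0.4]]'
python3 -m jog '[[[0,0,35],[0,0,0],0.4],[[0,0,70],[0,0,0],0.4],[[0,0,105],[0,0,0],0.4],[[0,-20,140],[0,0,0],0.4],[[0,-50,150],[0,0,0],0.4],[[-5,-80,150],[0,0,0],0.4],[[-10,-110,150],[0,0,0],0.4],[[-10,-110,150],[0,0,0],0.4]]'
python3 -c "
from h import *;st()
for n in ('scene','top'):
    p=capture(n);c=allw(p)
    cv2.imwrite(f'pics/end_{n}.png',cv2.resize(p['color'],(800,600)))
    s=sel(c,(370,-200,70),(640,190,78));print(cv2.minAreaRect(s[:,:2].astype(np.float32)),*rng(s))
    s=sel(c,(395,290,60),(470,345,112));print('ball',*rng(s))
"
```

```text
time_s: 31.2
eef_pos: [458.4, -72.6, 132.6]
ee_rot: [0.0, 0.798, -0.603, -0.001]
force: [0.6, 0.1, -0.4]
grip_width: 0.186
time_s: 31.87
eef_pos: [457.6, -71.1, 182.2]
ee_rot: [0.001, 0.798, -0.602, -0.002]
force: [-0.0, -0.1, 0.1]
grip_width: 0.6
time_s: 32.53
eef_pos: [447.9, -185.3, 333.4]
ee_rot: [0.001, 0.797, -0.604, 0.0]
force: [0.5, 1.0, -0.8]
grip_width: 0.604
t 32.53 tcp [ 447.9 -185.3  333.4] xaxis [ 0.271 -0.963  0.001] yaxis [-0.963 -0.271  0.001] z [-0.    -0.001 -1.   ] F [ 0.5  1.  -0.8] grip 0.604 j [-0.63  0.17  1.45 -0.    1.51  2.23]
((505.6042785644531, -3.7960662841796875), (251.734130859375, 226.51651000976562), 87.08637237548828) [ 395.1 -127.9   70.5] [618.1 121.2  77. ] 1030
ball [413.4 307.9  66.2] [437.8 328.1 105.4] 109
((506.56488037109375, -5.629150390625), (250.55044555664062, 220.58929443359375), 87.45628356933594) [ 395.5 -130.4   71.2] [616.9 119.7  76.9] 1114
ball [407.  303.8  65.6] [434.1 323.1 104.7] 148
```

View pics/end_scene.png

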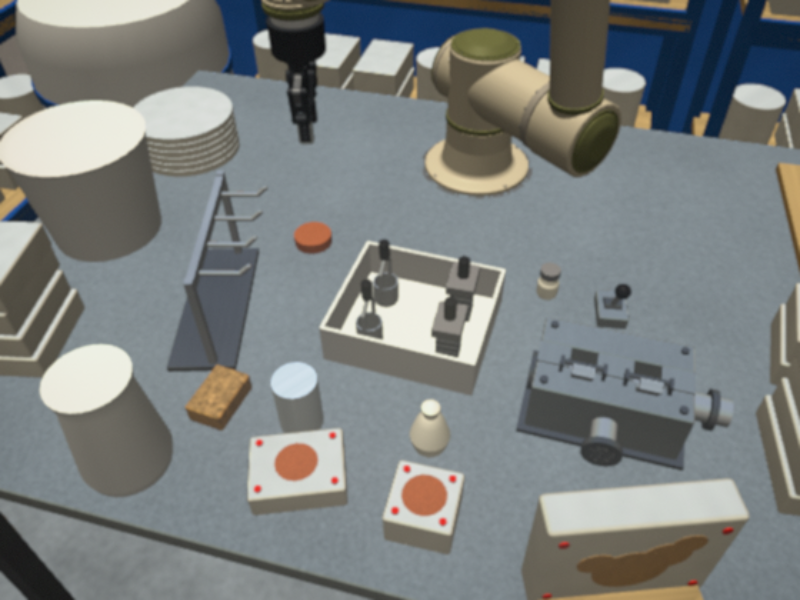

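View pics/end_top.png

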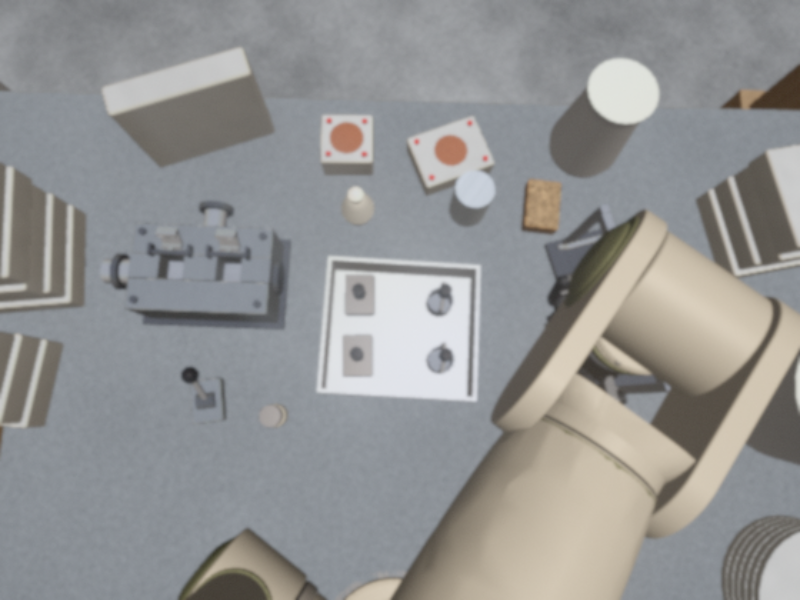

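All four pieces stand upright in the tub: dippers at (385,285) and (368,320), cartridges at (462,285) and (450,325) in the scene view. All four pegs are empty, the lever is over, the other things are where they started and the tool is clear.

```bash
python3 -c "
from rig import ctrl; print(ctrl.finish_job())"
```

```text
the job is handed in; nothing more can be done
None
```

The bench is cleared and the job is handed in, about 33 s into the run. `finish_job` gave no verdict.

- **Order of work:** I threw the isolator to its stop first. Then I pushed both cartridges in until they sprang up, with the knob tops measured at about 192 mm. Both cartridges and the two dippers present then went into the tub.
- **Final checks:** The last two pictures show:
  - all four pieces upright in the tub, well inside its walls;
  - all four pegs empty;
  - the lever leaning away, with its ball near x = 424 mm as calculated for off;
  - the other things on the bench where they started, judged by eye and not measured again;
  - the tool clear of everything.
- **Tub:** It was moved about 12 mm in +y while I was setting down or leaving cartridge A. I re-measured it before placing the rest.
- **Checks that disagreed:** One automatic tub fit gave a wrong result while the arm blocked the view. I did not use it, and later fits from both cameras agreed to about 2 mm. No check failed, and I saw no slip in the grip.

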